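Index the sample turntable and lock it

ROBOT

A 6-joint arm with a two-finger parallel gripper is mounted at the origin on a cart in front of the work surface, level with it; the furniture and walls round the work are solid. World frame = base frame: x ahead of the robot, y to its left, z up, the work surface at z = 0. Lengths are in m, angles in rad, forces in N, time in s.
With the tool pointing down it reaches from about 0.225 to 0.875 m from the base axis. Payload 3.4 kg.
Tool frame: the origin (TCP) lies at the very end of the fingers, on their centre line; the grasp point (between the pads) lies 19 mm behind it; z points along the fingers, y is the direction in which the jaws open and shut (so a half turn about z gives the same grasp; the last joint's range is limited). The gripper opens to 85 mm and grips with 20 to 120 N. Pads are 22 mm wide; open, the fingers measure 114 mm over their backs; the gripper's body (76 mm by 85 mm) begins 54 mm behind the grasp point. The pads swing forward as they close: fully open they stand 13 mm farther back than shut.
Start: joints at [-1.301, 0.276, 1.505, -0, 1.361, -0.121], TCP at [0.219, -0.532, 0.231] pointing down, gripper open.
Joint ranges: [-2.89, 2.89], [-0.75, 2.08], [0.22, 2.7], [-1.18, 4.32], [0.11, 2.71], [-2.7, 2.7]. Speed limits (rad/s): [2.57, 2.57, 3.14, 3.14, 3.14, 3.14].

INTERFACE

Orientations are given as a unit quaternion [w, x, y, z].
In Python, from rig import telemetry, cams, sign_off, spotter gives the robot as it stands.
- The arm moves only by the tool servo_tool, never from a script. Its argument "steps" is a list of rows, each a list of 6 numbers: the shift along the tool's x, y, z in mm, then the turn, a rotation vector about the tool's x, y, z in degrees. In form: [[x, y, z, ax, ay, az], ...]. A call has 1 to 8 rows; each row is the pose to reach, as a shift and turn from the pose commanded when the call began, along the tool's axes at that moment; what a row does not reach only later rows make up. A row lasts 1/10 s, in which the tool goes at most 50 mm and 8.59 degrees, less where a joint would pass 70% of its speed; a pose out of reach is approached as far as the arm can. A call with a gripper value outside its range is refused whole. "hand" is the closure in counts, from 0 (fully open) to 255 (shut), set as the call begins (left out, the last holds). The fingers move at their own pace and stop on an object; "grip_force" is the grip in N (left out, the last holds). Time passes only in rows, so rows that repeat a pose let the fingers close. It gives the time, the measured TCP pose, the force and the opening at its end, in the units of the state.
- telemetry.get_state(): the state, without advancing time (a new reading comes with each control period).
- cams.get_image(name): name is "scene" or "top" or "wrist"; returns (picture, depth): 384x512x3 uint8, red, green, blue; 384x512 float32, m along the optical axis (not along the pixel's ray), 0 where there is no reading.
- cams.camera_model(name): a dict with "camera_matrix" (3x3 intrinsics, pixels), "D" ([k1, k2, p1, p2, k3] as OpenCV has them; the pictures are not rectified), "origin" and "rotation" of the camera in the world; the wrist camera has in their place "tool_from_camera" (4x4, takes a point from camera to tool coordinates, whose origin is the TCP and whose axes are the flange's). Camera axes: x right, y up, looking along -z (the intrinsics and any distortion apply to the point x, -y, -z); pixel columns grow to the right and rows downward; lengths in m; the calibration is good to about 2 mm. A picture is of the moment at which its call begins: read the wrist's pose just before it. camera_model takes no time and is no camera call.
- sign_off(): hands the job in, once; it reports no verdict.
Trained networks look in the newest picture that a camera, given by its name, has taken for a name from the list of things; names that differ only in an ending like _2 or _b are one class to them, and where a whole thing is asked for, a point or a joint stands for the part that bears it (a point fixed in the world has none). Each returns a list of dicts, best first, with "conf" (0 to 1); they miss things now and then, are a little off and sometimes report something else, mostly with a low value. They report only what shows in the picture. A call takes as long as a camera call.
- spotter.outline_of(query, camera): "region" (384x512 bool, what is visible of it) and "rect" ([left, top, width, height] in pixels, round what is visible of it).
The state is a dict: "clock": time; "qpos": joint angles; "qd": joint speeds; "effort": joint torques, N m; "position": TCP position; "ee_rot": TCP orientation; "contact_force": force on the tool from outside, world axes, zero at the start; "moment": the same for the moment, N m; "width": finger opening in m.
Only numpy, scipy, OpenCV 4.12 (cv2) and the standard library are available. Lean on these libraries where they do the work, as an engineer would, in place of code of your own. Each camera call takes 0.05 s, during which the arm holds its last target.

TASK

Turn the sample turntable by gentle fingertip pushes (well under 20 N) against the lugs at its edge until the notch in its rim faces the index line and the spring catch drops fully into it; push slowly, feel for the stop and ease off, because forcing the disc past or against the catch bends it. Then push the lock slide gently, by its upright post, fully home behind the catch. Leave the things around the turntable where they are.

Things in the scene. Friction and masses are not known exactly. Their poses are not given: they have to be found in the camera images.
- turntable_base: fixed dark plate 220 x 190 x 12 mm. Origin at worktop height on the disc's vertical turning axis; +x points roughly to the spring catch, z up. Plate x -85 to 135, y -105 to 85 mm. The catch's block (70 to 90 mm from the axis, 28 mm wide, top 31 mm above the worktop, white index line) is adjustable round the axis: it stands anywhere within 10 degrees either side of +x, to be felt or seen.
- turntable_disc: metal disc 130 mm across; turns on the base about its origin (vertical axis), without end, and stays where it is left; 1 to 5 N at a lug turns it. Origin 14 mm above the worktop, disc top at 27 mm. Its +x points to the one notch in its smooth rim. Low hub 24 mm across, top 35 mm above the worktop. Pushing the disc with more than 20 N bends the catch and fails the run.
- lug (a point): centre of one of six equal upright lugs on the disc's top near its edge, 55 mm from the axis, 36 mm above the worktop. Lugs stand at 30, 90, 150, 210, 270, 330 degrees from the notch (this one at 30, counter-clockwise from above). Each is 16 mm radially (47 to 63 mm from the axis), 10 mm across, top 47 mm above the worktop; about 48 mm is free between neighbours.
- notch (a point): middle of the notch in the rim, 60 mm from the axis, 20 mm above the worktop; 12 mm wide, open outwards. The catch (10 mm wide, tapered nose, light spring of 2 to 4 N) rides on the rim and drops 10 mm in when the notch is within about 1 mm of the index line; then the disc stops hard both ways. Run past at over 60 mm/s it may miss; a hard push can jam it half-way until eased.
- lock (a joint): travel of the lock slide, m: 0 open, 0.042 home against its end stop. Slides along the base's +y, 2 N of friction, stays where left. While the catch is out, its tail blocks the lock somewhere short of 0.039; with the catch in the notch the lock passes behind the tail. Pushing it with more than 20 N fails the run.
- lock_post (a point): centre of the upright black post on the lock slide, 35 mm above the worktop; 12 mm along the base's x by 11 mm along its y, free from 24 to 46 mm above the worktop. Push it from its -y side towards the base's +y. With the lock open it is at x 98, y -81.5 mm in the base's frame; a guide 29 mm high stands at x 90 to 107, y -33 to -27.
- marker_1: loose marker pen, 136 x 11 x 13 mm, bystander; origin under its middle
- tape_roll: loose roll of tape, 52 mm across, 19 mm high, bystander; origin under its middle
- timer: loose flat bench timer, 62 x 62 x 18 mm, bystander; origin under its middle
- petri_2: loose petri dish, 62 mm across, 14 mm high, bystander; origin under its middle
- beaker: loose glass beaker, 52 mm across, 68 mm high, bystander; origin under its middle

How it is judged:
By the outcome, as a careful person would: the job done as asked, in the order asked, and still so for the second after the job is handed in, with the robot touching nothing.
It also fails if it takes over 72 s, if anything falls off the work surface, if the arm or the gripper's body presses on something with over 40 N, if the wrist force passes 120 N, or if a joint passes its speed limit or range.

## Working session

There is one attempt and no reset: what is moved stays moved. The work goes in short steps, Python scripts to look and compute and a tool call to move; the robot and the scene stay as the last step left them, time stands still between calls to the robot, and variables do not carry over. Pictures are saved under pics/ and viewed, and the job is handed in when it is done.

Besides the shell and the picture viewer there is one more tool, called after ">>>" as name(argument=value, ...), one argument or row to a line, values as JSON. servo_tool: Moves the arm, as the interface text tells. Its arguments: {"type":"object","properties":{"steps":{"type":"array","items":{"type":"array","items":{"type":"number"}}},"hand":{"type":"number"},"grip_force":{"type":"number"}},"required":["steps"]}

```bash
ls; mkdir -p pics
cat > h.py <<'E'
import numpy as np, cv2
from rig import telemetry, cams, sign_off, spotter
def snap(n,f):
    im,d=cams.get_image(n); cv2.imwrite('pics/'+f,cv2.cvtColor(im,cv2.COLOR_RGB2BGR)); np.save('pics/'+f[:-4]+'.npy',d); return im,d
def pose(n,st=None):
    m=cams.camera_model(n)
    if n=='wrist':
        from scipy.spatial.transform import Rotation as R
        q=st['ee_rot']; T=np.eye(4); T[:3,:3]=R.from_quat([q[1],q[2],q[3],q[0]]).as_matrix(); T[:3,3]=st['position']
        T=T@np.array(m['tool_from_camera']); return m,T[:3,:3],T[:3,3]
    return m,np.array(m['rotation']).reshape(3,3),np.array(m['origin'])
def ray(n,uv,st=None):
    m,Rm,o=pose(n,st)
    p=cv2.undistortPoints(np.array(uv,float).reshape(-1,1,2),np.array(m['camera_matrix'],float),np.array(m['D'],float)).reshape(-1,2)
    d=np.c_[p[:,0],-p[:,1],-np.ones(len(p))]
    return o,d@Rm.T
def at_z(n,uv,z,st=None):
    o,d=ray(n,uv,st); return o+d*((z-o[2])/d[:,2])[:,None]
def proj(n,P,st=None):
    m,Rm,o=pose(n,st); c=(np.array(P,float).reshape(-1,3)-o)@Rm; c=c*[1,-1,-1]
    return cv2.projectPoints(c,np.zeros(3),np.zeros(3),np.array(m['camera_matrix'],float),np.array(m['D'],float))[0].reshape(-1,2)
E
python3 - <<'E'
from h import *
s=telemetry.get_state(); print(s)
for n in ('scene','top'):
    snap(n,n+'0.png'); m=cams.camera_model(n); print(n,m)
snap('wrist','wrist0.png')
E
```

```text
pics
{'clock': 0.0, 'qpos': array([-1.30101547e+00,  2.76596839e-01,  1.50615204e+00,  1.29063320e-05,
        1.36069000e+00, -1.21008090e-01]), 'qd': array([ 1.02971154e-04,  4.53455094e-04,  3.13418856e-05, -7.18642589e-04,
        1.13809534e-03,  2.00162569e-05]), 'effort': array([-1.23937871e-04, -4.16775155e+01, -2.45804054e+01,  2.44890094e-05,
        1.12072629e-02, -1.23880247e-05]), 'position': array([ 0.21887949, -0.53113367,  0.23043112]), 'ee_rot': array([-9.21028080e-04,  9.80971002e-01,  1.94152110e-01, -6.23110915e-05]), 'contact_force': array([-0.02504582, -0.22775507,  0.21255554]), 'moment': array([-0.0036802 , -0.06479713,  0.02921912]), 'width': 0.08547390347684133}
scene {'camera_matrix': array([[439.14165443,   0.        , 256.51183277],
       [  0.        , 439.14165443, 182.78801401],
       [  0.        ,   0.        ,   1.        ]]), 'D': array([0.04773236, 0.        , 0.        , 0.        , 0.        ]), 'origin': array([-0.3332458 , -0.69170046,  0.59771167]), 'rotation': array([ 0.7419837 ,  0.45496419, -0.24573579, -0.42671032])}
top {'camera_matrix': array([[472.3627947 ,   0.        , 256.42979349],
       [  0.        , 472.3627947 , 194.40416659],
       [  0.        ,   0.        ,   1.        ]]), 'D': array([0.00744033, 0.        , 0.        , 0.        , 0.        ]), 'origin': array([ 0.37899453, -0.15284224,  1.0968473 ]), 'rotation': array([ 0.70854716,  0.0415532 , -0.05291431, -0.70244881])}
```

Run:
```python
s=open('h.py').read()
s=s.replace("return m,np.array(m['rotation']).reshape(3,3),np.array(m['origin'])","q=m['rotation']; from scipy.spatial.transform import Rotation as R; return m,R.from_quat([q[1],q[2],q[3],q[0]]).as_matrix(),np.array(m['origin'])")
open('h.py','w').write(s)
```

```text
(no output)
```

View pics/top0.png

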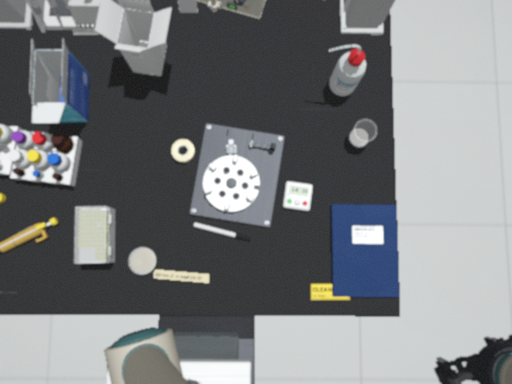

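View pics/scene0.png

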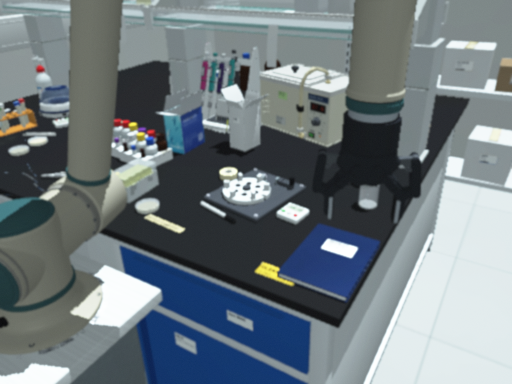

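View pics/wrist0.png

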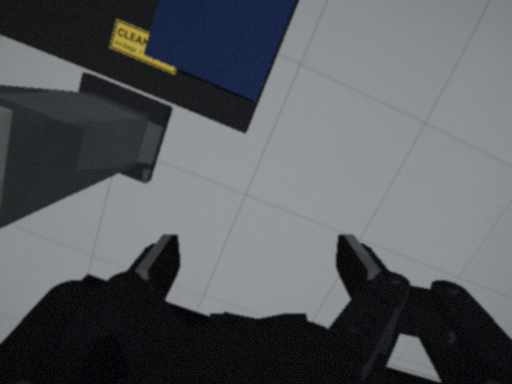

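The top view shows the plate at about (237,175), the disc centred near (231,183), the catch at about (232,147) and the lock post near (271,149). I'll enlarge it and fit the pose.

Run:
```python
from h import *
im=cv2.imread('pics/top0.png'); c=im[115:240,160:325]
cv2.imwrite('pics/top0z.png',cv2.resize(c,None,fx=4.8,fy=4.8,interpolation=cv2.INTER_CUBIC))
cams.get_image('top')
for q in ['turntable_base','turntable_disc','lug','lock','lock_post']:
    r=spotter.outline_of(q,'top')
    for a in r[:2]:
        m=a['region'].astype(np.uint8); ys,xs=np.nonzero(m)
        print(q,round(a['conf'],2),a['rect'],xs.mean(),ys.mean(),m.sum())
        if q=='turntable_base' :
            cs=max(cv2.findContours(m,0,2)[0],key=cv2.contourArea); b=cv2.minAreaRect(cs); print(b, at_z('top',cv2.boxPoints(b),.012))
        if q=='turntable_disc':
            cs=max(cv2.findContours(m,0,2)[0],key=cv2.contourArea); e=cv2.minEnclosingCircle(cs);print(e,cv2.fitEllipse(cs),at_z('top',[e[0]],.027))
```

```text
turntable_base 0.75 [189.8, 122.7, 93.0, 106.6] 237.30108227930629 175.3943147737645 7669
((237.16864013671875, 174.642578125), (83.52784729003906, 95.74565887451172), 9.833563804626465) [[ 0.47643689 -0.01246081  0.012     ]
 [ 0.70032622 -0.04501903  0.012     ]
 [ 0.66807406 -0.2396475   0.012     ]
 [ 0.44528322 -0.20185297  0.012     ]]
turntable_base 0.19 [283.2, 184.5, 27.8, 29.3] 297.4167916041979 196.19340329835083 667
((297.1923522949219, 195.9615478515625), (26.41939926147461, 26.41939926147461), 7.125016689300537) [[ 0.49520544 -0.23012251  0.012     ]
 [ 0.5566487  -0.2377494   0.012     ]
 [ 0.54954369 -0.29885131  0.012     ]
 [ 0.48815862 -0.29076369  0.012     ]]
turntable_disc 0.78 [206.0, 154.0, 52.1, 58.9] 230.8213576816197 183.22588328701866 2519
((231.01785278320312, 183.0038299560547), 28.635751724243164) ((230.83067321777344, 183.18055725097656), (55.46299362182617, 56.14482116699219), 7.828362941741943) [[ 0.54875812 -0.11110739  0.027     ]]
lug 0.9 [204.3, 153.5, 55.9, 57.4] 230.91676816889972 183.46975233455137 2463
lock 0.51 [262.0, 143.0, 13.9, 11.4] 269.6981132075472 146.73584905660377 53
```

View pics/top0z.png

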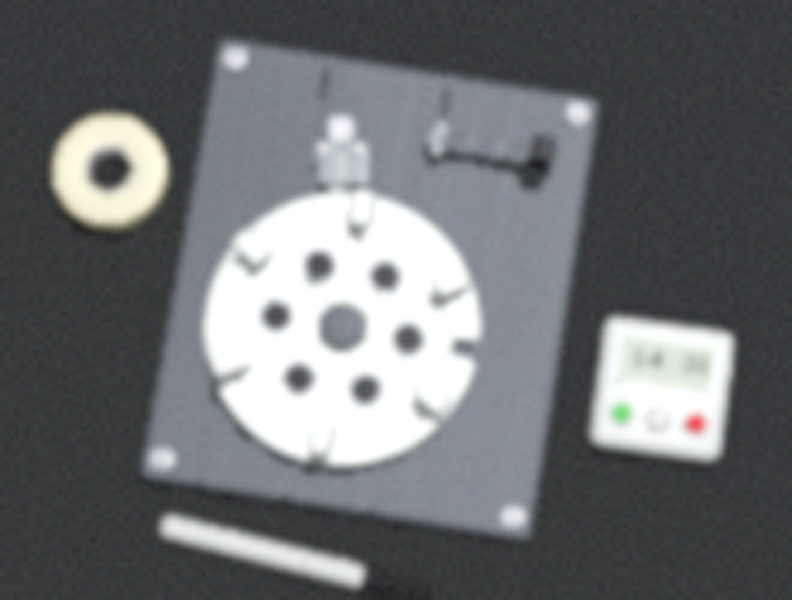

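Run:
```python
from h import *
Z=lambda p:[160+(p[0]+.5)/4.8-.5,115+(p[1]+.5)/4.8-.5]
W=lambda p,z:at_z('top',[Z(p)],z)[0]
c=W((342,327),.033); n=W((465,347),.024); k=W((342,160),.031); post=W((538,158),.046)
print(c,n,k,post)
a=lambda p:np.degrees(np.arctan2(p[1]-c[1],p[0]-c[0]))
print('notch',a(n),'catch',a(k),np.linalg.norm(k-c))
S=[W(p,.013) for p in [(235,57),(578,112),(513,516),(162,458)]]
for i in range(4):
    d=S[(i+1)%4]-S[i]; print(S[i],np.degrees(np.arctan2(d[1],d[0])),np.linalg.norm(d))
d=post-c; print(np.hypot(d[0],d[1]),a(post),'base yaw from post',a(post)-np.degrees(np.arctan2(-81.5,98)))
print(np.array(cams.camera_model('wrist')['tool_from_camera']).round(4))
print(telemetry.get_state()['clock'])
```

```text
[ 0.54843559 -0.11095957  0.033     ] [ 0.54078095 -0.16955625  0.024     ] [ 0.62993751 -0.10968798  0.031     ] [ 0.62844054 -0.20315566  0.046     ]
notch -97.44255318667471 catch 0.8938513646287986 0.0815363699833273
[ 0.6852587  -0.05571927  0.013     ] -98.66286376694949 0.1705231771060051
[ 0.65957448 -0.22429707  0.013     ] 171.14149531694412 0.20111702509778995
[ 0.46085645 -0.19332609  0.013     ] 81.10616788552066 0.1704312054234169
[ 0.48720581 -0.02494406  0.013     ] -8.83248813799141 0.20042969771433514
0.12206929637576024 -49.04955413145538 base yaw from post -9.301537795836538
[[ 3.000e-04  9.591e-01  2.831e-01  7.170e-02]
 [ 1.000e+00 -4.000e-04  2.000e-04 -0.000e+00]
 [ 3.000e-04  2.831e-01 -9.591e-01 -1.424e-01]
 [ 0.000e+00  0.000e+00  0.000e+00  1.000e+00]]
0.45
```

>>> servo_tool(
  steps=[
    [36,-20,2,0,0,2],
    [72,-40,4,0,0,4],
    [108,-60,7,0,0,6],
    [145,-80,10,0,0,8],
    [182,-100,12,0,0,10],
    [220,-120,15,0,0,12],
    [258,-141,17,0,0,13],
    [296,-162,19,0,0,14],
  ],
  hand=255,
  grip_force=30,
)

```text
clock: 1.25
position: [0.4319, -0.2677, 0.2124]
ee_rot: [0.0, 0.997, 0.073, 0.0]
contact_force: [0.9, -0.2, 0.1]
width: -0.0001
```

>>> servo_tool(
  steps=[
    [33,-30,3,0,0,2],
    [66,-60,6,0,0,4],
    [98,-90,9,0,0,6],
    [130,-118,12,0,0,8],
    [151,-137,12,0,0,8.4],
    [151,-137,12,0,0,8.4],
    [151,-137,12,0,0,8.4],
  ],
)

```text
clock: 1.95
position: [0.5603, -0.1112, 0.2001]
ee_rot: [0.0, 1.0, 0.001, -0.0]
contact_force: [-0.9, -0.2, -0.2]
width: 0.0002
```

Run:
```python
from h import *
s=telemetry.get_state(); print(s['clock'],s['position'],s['ee_rot'],s['qpos'].round(2),s['contact_force'])
snap('wrist','w1.png')
np.save('s1.npy',s,allow_pickle=True)
```

```text
1.95 [ 0.56034952 -0.11123821  0.20008729] [ 2.72279144e-04  9.99999573e-01  7.89207263e-04 -3.95043795e-04] [-0.32  0.29  1.56 -0.    1.29  1.25] [-0.86161391 -0.20394429 -0.17873587]
```

View pics/w1.png

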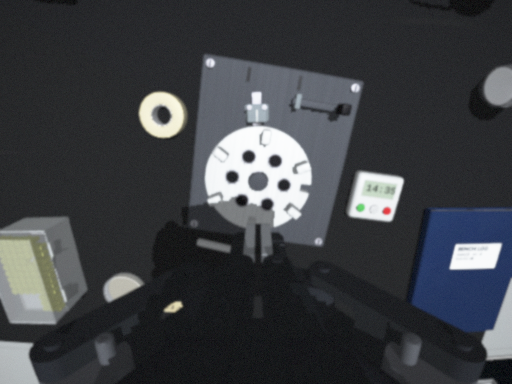

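Run:
```python
from h import *
im=cv2.imread('pics/w1.png'); c=im[50:250,185:365]
cv2.imwrite('pics/w1z.png',cv2.resize(c,None,fx=3,fy=3,interpolation=cv2.INTER_CUBIC))
```

```text
(no output)
```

View pics/w1z.png

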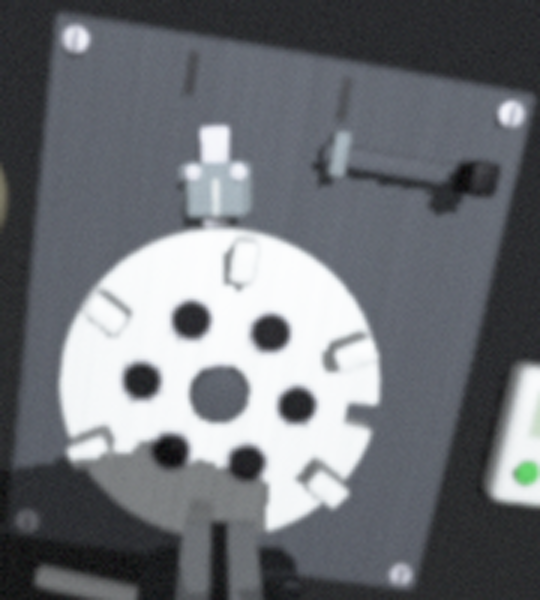

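The wrist view shows the hub at zoom (219,393), the index line at (216,193), the notch at (363,413) on the right and the post at (476,178).

Run:
```python
from h import *
s=np.load('s1.npy',allow_pickle=True).item()
W=lambda p,z:at_z('wrist',[[185+(p[0]+.5)/3-.5,50+(p[1]+.5)/3-.5]],z,s)[0]
c=W((219,393),.035); print('hub',c)
a=lambda p:(np.degrees(np.arctan2(p[1]-c[1],p[0]-c[0])),np.hypot(*(p-c)[:2])*1e3)
for n,p,z in [('notch',(363,413),.024),('index',(216,193),.031),('lug90',(243,262),.047),('lug30',(352,351),.047),('lug150',(110,312),.047),('lug330',(328,483),.047),('post',(480,178),.046)]:
    q=W(p,z); print(n,q.round(4),np.round(a(q),2))
S=[W(p,.013) for p in [(76,39),(512,113),(401,574),(27,520)]]
for i in range(4):
    d=S[(i+1)%4]-S[i]; print(np.degrees(np.arctan2(d[1],d[0])),np.linalg.norm(d))
m=np.mean(S,0)[:2];t=np.radians(-8.8);R=np.array([[np.cos(t),-np.sin(t)],[np.sin(t),np.cos(t)]]);print('origin',m-R@[.025,-.010])
```

```text
hub [ 0.55150015 -0.11143596  0.035     ]
notch [ 0.5402 -0.1711  0.024 ] [-100.74   60.76]
index [ 0.6281 -0.1102  0.031 ] [ 0.96 76.61]
lug90 [ 0.604  -0.1201  0.047 ] [-9.34 53.2 ]
lug30 [ 0.5711 -0.1614  0.047 ] [-68.6   53.65]
lug150 [ 0.5856 -0.071   0.047 ] [49.87 52.94]
lug330 [ 0.5181 -0.1545  0.047 ] [-127.84   54.53]
post [ 0.6341 -0.2046  0.046 ] [-48.44 124.48]
-98.72413283291023 0.17069345312000778
171.2083558338906 0.20087728393886864
81.10219785242951 0.17118398448440514
-8.931868846962276 0.20035958619565108
origin [ 0.54960214 -0.11200747]
```

>>> servo_tool(
  steps=[
    [-3,-20,15,0,0,-7],
    [-6,-40,40,0,0,-14],
    [-8,-58,70,0,0,-21],
    [-8,-58,100,0,0,-21],
    [-8,-58,125,0,0,-21],
    [-8,-58,135,0,0,-21],
    [-8,-58,135,0,0,-21],
  ],
)

```text
clock: 2.7
position: [0.551, -0.0544, 0.0643]
ee_rot: [-0.0, 0.983, 0.181, -0.001]
contact_force: [0.2, 0.3, -0.0]
width: -0.0003
```

Run:
```python
from h import *
s=telemetry.get_state(); print(s['clock'],s['position'],s['ee_rot'],s['qpos'].round(2),s['contact_force'])
snap('wrist','w2.png');snap('top','t2.png')
im=cv2.imread('pics/t2.png'); c=im[115:240,160:325]
cv2.imwrite('pics/t2z.png',cv2.resize(c,None,fx=4,fy=4,interpolation=cv2.INTER_CUBIC))
```

```text
2.7 [ 0.55104512 -0.05443592  0.06430428] [-4.25579517e-04  9.83407287e-01  1.81405310e-01 -1.42825924e-03] [-0.22  0.39  1.79 -0.    0.96  0.98] [ 0.23936556  0.29555893 -0.03469018]
```

View pics/w2.png

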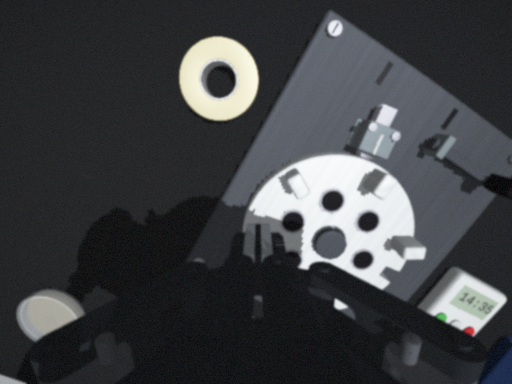

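View pics/t2z.png

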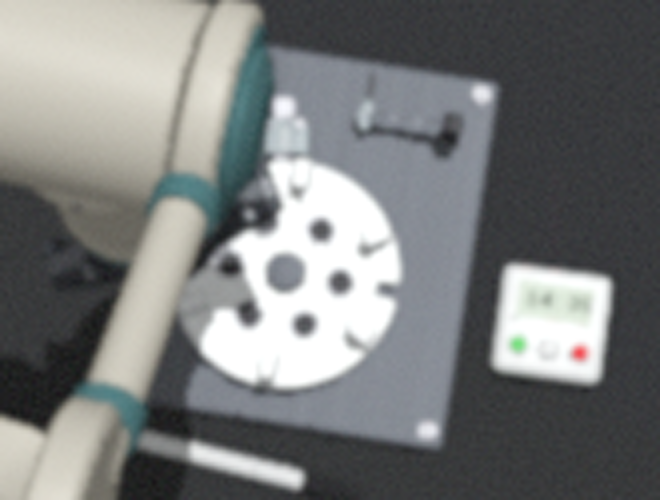

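>>> servo_tool(
  steps=[
    [0,0,6,0,0,0],
    [0,0,12,0,0,0],
    [0,0,18,0,0,0],
    [0,0,24,0,0,0],
    [0,0,30,0,0,0],
    [0,0,30,0,0,0],
  ],
)

```text
clock: 3.4
position: [0.5516, -0.0534, 0.0342]
ee_rot: [-0.0, 0.983, 0.182, -0.001]
contact_force: [-1.1, 0.4, -0.1]
width: 0.0003
```

Run:
```python
import numpy as np
C=np.array([550,-111.5]);P=np.array([551.6,-53.2]);ps=np.radians(21)
v=np.array([np.cos(ps)*(P-C)[0]+np.sin(ps)*(P-C)[1],np.sin(ps)*(P-C)[0]-np.cos(ps)*(P-C)[1]]);print(v)
for step in (2,1,.5,.25):
    r=[]
    for k in range(1,9):
        a=-np.radians(step*k);R=np.array([[np.cos(a),-np.sin(a)],[np.sin(a),np.cos(a)]])
        d=R@v-v;r.append([round(d[0],2),round(d[1],2),0,0,0,-step*k])
    print(step,r)
```

```text
[ 22.38658014 -53.85435015]
2 [[np.float64(-1.89), np.float64(-0.75), 0, 0, 0, -2], [np.float64(-3.81), np.float64(-1.43), 0, 0, 0, -4], [np.float64(-5.75), np.float64(-2.05), 0, 0, 0, -6], [np.float64(-7.71), np.float64(-2.59), 0, 0, 0, -8], [np.float64(-9.69), np.float64(-3.07), 0, 0, 0, -10], [np.float64(-11.69), np.float64(-3.48), 0, 0, 0, -12], [np.float64(-13.69), np.float64(-3.82), 0, 0, 0, -14], [np.float64(-15.71), np.float64(-4.08), 0, 0, 0, -16]]
1 [[np.float64(-0.94), np.float64(-0.38), 0, 0, 0, -1], [np.float64(-1.89), np.float64(-0.75), 0, 0, 0, -2], [np.float64(-2.85), np.float64(-1.1), 0, 0, 0, -3], [np.float64(-3.81), np.float64(-1.43), 0, 0, 0, -4], [np.float64(-4.78), np.float64(-1.75), 0, 0, 0, -5], [np.float64(-5.75), np.float64(-2.05), 0, 0, 0, -6], [np.float64(-6.73), np.float64(-2.33), 0, 0, 0, -7], [np.float64(-7.71), np.float64(-2.59), 0, 0, 0, -8]]
0.5 [[np.float64(-0.47), np.float64(-0.19), 0, 0, 0, -0.5], [np.float64(-0.94), np.float64(-0.38), 0, 0, 0, -1.0], [np.float64(-1.42), np.float64(-0.57), 0, 0, 0, -1.5], [np.float64(-1.89), np.float64(-0.75), 0, 0, 0, -2.0], [np.float64(-2.37), np.float64(-0.93), 0, 0, 0, -2.5], [np.float64(-2.85), np.float64(-1.1), 0, 0, 0, -3.0], [np.float64(-3.33), np.float64(-1.27), 0, 0, 0, -3.5], [np.float64(-3.81), np.float64(-1.43), 0, 0, 0, -4.0]]
0.25 [[np.float64(-0.24), np.float64(-0.1), 0, 0, 0, -0.25], [np.float64(-0.47), np.float64(-0.19), 0, 0, 0, -0.5], [np.float64(-0.71), np.float64(-0.29), 0, 0, 0, -0.75], [np.float64(-0.94), np.float64(-0.38), 0, 0, 0, -1.0], [np.float64(-1.18), np.float64(-0.48), 0, 0, 0, -1.25], [np.float64(-1.42), np.float64(-0.57), 0, 0, 0, -1.5], [np.float64(-1.66), np.float64(-0.66), 0, 0, 0, -1.75], [np.float64(-1.89), np.float64(-0.75), 0, 0, 0, -2.0]]
```

>>> servo_tool(
  steps=[
    [-0.94,-0.38,0,0,0,-1],
    [-1.89,-0.75,0,0,0,-2],
    [-2.85,-1.1,0,0,0,-3],
    [-3.81,-1.43,0,0,0,-4],
    [-4.78,-1.75,0,0,0,-5],
    [-5.75,-2.05,0,0,0,-6],
    [-6.73,-2.33,0,0,0,-7],
    [-7.71,-2.59,0,0,0,-8],
  ],
)

```text
clock: 4.2
position: [0.5454, -0.0537, 0.0355]
ee_rot: [0.0, 0.968, 0.251, 0.001]
contact_force: [3.2, 2.3, -1.6]
width: -0.0002
```

>>> servo_tool(
  steps=[
    [-0.94,-0.38,0,0,0,-1],
    [-1.89,-0.75,0,0,0,-2],
    [-2.85,-1.1,0,0,0,-3],
    [-3.81,-1.43,0,0,0,-4],
    [-4.78,-1.75,0,0,0,-5],
    [-5.75,-2.05,0,0,0,-6],
    [-6.73,-2.33,0,0,0,-7],
    [-7.71,-2.59,0,0,0,-8],
  ],
)

```text
clock: 5.0
position: [0.5362, -0.0554, 0.0354]
ee_rot: [0.0, 0.948, 0.318, 0.0]
contact_force: [3.5, 2.7, -0.4]
width: -0.0
```

>>> servo_tool(
  steps=[
    [-1.89,-0.75,0,0,0,-2],
    [-3.81,-1.43,0,0,0,-4],
    [-5.75,-2.05,0,0,0,-6],
    [-7.71,-2.59,0,0,0,-8],
    [-9.69,-3.07,0,0,0,-10],
    [-11.69,-3.48,0,0,0,-12],
    [-13.69,-3.82,0,0,0,-14],
    [-15.71,-4.08,0,0,0,-16],
  ],
)

```text
clock: 5.8
position: [0.5209, -0.0615, 0.0353]
ee_rot: [-0.0, 0.894, 0.447, -0.0]
contact_force: [1.9, 3.2, 1.0]
width: -0.0002
```

>>> servo_tool(
  steps=[
    [-1.89,-0.75,0,0,0,-2],
    [-3.81,-1.43,0,0,0,-4],
    [-5.75,-2.05,0,0,0,-6],
    [-7.71,-2.59,0,0,0,-8],
    [-9.69,-3.07,0,0,0,-10],
    [-11.69,-3.48,0,0,0,-12],
    [-13.69,-3.82,0,0,0,-14],
    [-15.71,-4.08,0,0,0,-16],
  ],
)

```text
clock: 6.6
position: [0.508, -0.0716, 0.0353]
ee_rot: [-0.0, 0.824, 0.567, -0.0]
contact_force: [2.1, 2.5, 1.7]
width: -0.0001
```

>>> servo_tool(
  steps=[
    [-1.89,-0.75,0,0,0,-2],
    [-3.81,-1.43,0,0,0,-4],
    [-5.75,-2.05,0,0,0,-6],
    [-7.71,-2.59,0,0,0,-8],
    [-9.69,-3.07,0,0,0,-10],
    [-11.69,-3.48,0,0,0,-12],
    [-13.69,-3.82,0,0,0,-14],
    [-15.71,-4.08,0,0,0,-16],
  ],
)

```text
clock: 7.4
position: [0.4985, -0.0846, 0.0353]
ee_rot: [-0.0, 0.737, 0.676, -0.0]
contact_force: [2.5, 3.4, 0.9]
width: 0.0
```

Run:
```python
from h import *
s=telemetry.get_state(); print(s['clock'],s['position'],s['ee_rot'],s['qpos'].round(2),s['contact_force'])
snap('wrist','w3.png');snap('top','t3.png')
im=cv2.imread('pics/t3.png'); c=im[115:240,160:325]
cv2.imwrite('pics/t3z.png',cv2.resize(c,None,fx=4,fy=4,interpolation=cv2.INTER_CUBIC))
```

```text
7.4 [ 0.49852748 -0.08463132  0.03532059] [-4.95991288e-04  7.36600240e-01  6.76328183e-01 -1.70793718e-04] [-0.31  0.37  1.93  0.    0.85 -0.22] [2.4907406  3.35003026 0.86386907]
```

View pics/w3.png

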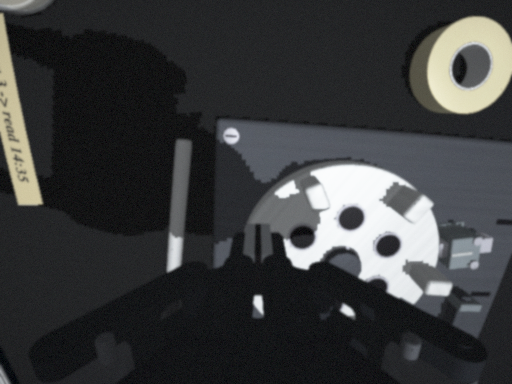

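View pics/t3z.png

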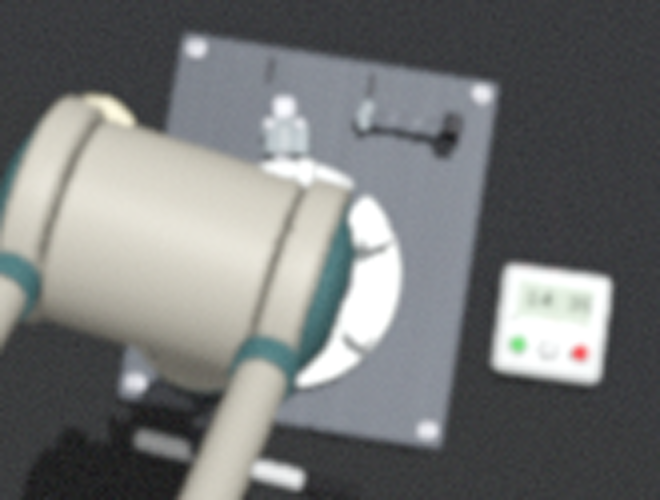

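>>> servo_tool(
  steps=[
    [-1.89,-0.75,0,0,0,-2],
    [-3.81,-1.43,0,0,0,-4],
    [-5.75,-2.05,0,0,0,-6],
    [-7.71,-2.59,0,0,0,-8],
    [-9.69,-3.07,0,0,0,-10],
    [-11.69,-3.48,0,0,0,-12],
    [-13.69,-3.82,0,0,0,-14],
    [-15.71,-4.08,0,0,0,-16],
  ],
)

```text
clock: 8.3
position: [0.4931, -0.0997, 0.0353]
ee_rot: [-0.001, 0.636, 0.772, -0.0]
contact_force: [1.6, 5.1, 1.6]
width: -0.0001
```

>>> servo_tool(
  steps=[
    [-0.94,-0.38,0,0,0,-1],
    [-1.89,-0.75,0,0,0,-2],
    [-2.85,-1.1,0,0,0,-3],
    [-3.81,-1.43,0,0,0,-4],
    [-4.78,-1.75,0,0,0,-5],
    [-5.75,-2.05,0,0,0,-6],
    [-6.73,-2.33,0,0,0,-7],
    [-7.71,-2.59,0,0,0,-8],
  ],
)

```text
clock: 9.1
position: [0.4921, -0.1082, 0.0352]
ee_rot: [-0.0, 0.58, 0.815, -0.0]
contact_force: [-0.5, 4.0, 2.4]
width: -0.0001
```

Run:
```python
from h import *
s=telemetry.get_state(); print(s['clock'],s['position'],s['ee_rot'],s['qpos'].round(2),s['contact_force'])
np.save('s4.npy',s,allow_pickle=True)
snap('wrist','w4.png')
im=cv2.imread('pics/w4.png'); c=im[130:330,230:512]
cv2.imwrite('pics/w4z.png',cv2.resize(c,None,fx=2.8,fy=2.8,interpolation=cv2.INTER_CUBIC))
```

```text
9.1 [ 0.49210828 -0.10821899  0.03520993] [-4.40082326e-04  5.80158350e-01  8.14503557e-01 -2.26997454e-04] [-0.35  0.37  1.93 -0.    0.84 -0.69] [-0.46429753  4.04412288  2.37964236]
```

View pics/w4z.png

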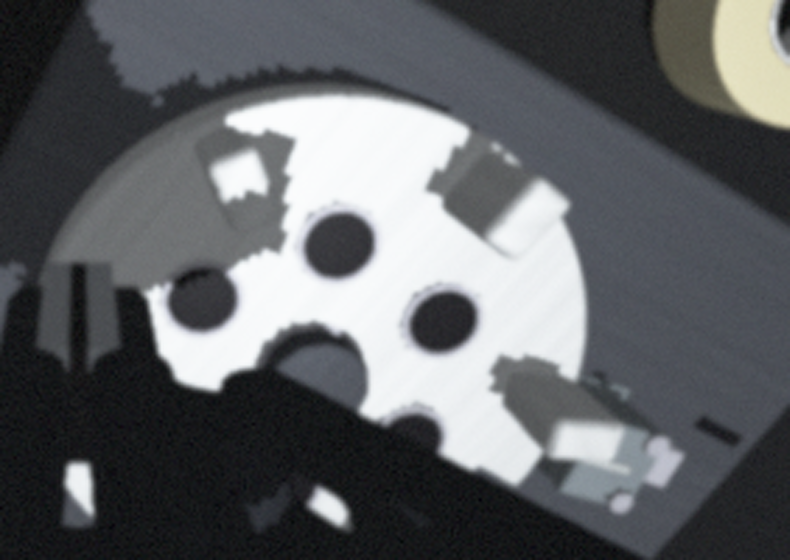

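The view shows lug30 (top at zoom (585,440)) beside the catch block, with the index line near (615,465). The next lug is at (530,215).

Run:
```python
from h import *
s=np.load('s4.npy',allow_pickle=True).item()
W=lambda p,z:at_z('wrist',[[230+p[0]/2.8,130+p[1]/2.8]],z,s)[0]
C=np.array([.550,-.1115])
for n,p,z in [('lug30',(587,441),.047),('lug90',(530,217),.047),('idx',(610,466),.031),('lug150',(240,175),.047)]:
    d=W(p,z)[:2]-C; print(n,np.degrees(np.arctan2(d[1],d[0])),np.hypot(*d))
```

```text
lug30 13.606900590981287 0.05411756455555315
lug90 74.06071476749143 0.05545356236803783
idx 0.7521794243759339 0.0785356428102445
lug150 133.24852777827837 0.05892013925114795
```

>>> servo_tool(
  steps=[
    [-0.94,-0.38,0,0,0,-1],
    [-1.89,-0.75,0,0,0,-2],
    [-2.85,-1.1,0,0,0,-3],
    [-3.81,-1.43,0,0,0,-4],
    [-4.78,-1.75,0,0,0,-5],
    [-5.75,-2.05,0,0,0,-6],
    [-6.73,-2.33,0,0,0,-7],
    [-7.71,-2.59,0,0,0,-8],
  ],
)

```text
clock: 9.95
position: [0.4923, -0.1164, 0.0352]
ee_rot: [-0.0, 0.522, 0.853, -0.0]
contact_force: [-2.3, 3.5, 2.9]
width: -0.0003
```

>>> servo_tool(
  steps=[
    [-0.47,-0.19,0,0,0,-0.5],
    [-0.94,-0.38,0,0,0,-1],
    [-1.42,-0.57,0,0,0,-1.5],
    [-1.89,-0.75,0,0,0,-2],
    [-2.37,-0.93,0,0,0,-2.5],
    [-2.85,-1.1,0,0,0,-3],
    [-3.33,-1.27,0,0,0,-3.5],
    [-3.81,-1.43,0,0,0,-4],
  ],
)

```text
clock: 10.75
position: [0.4929, -0.1205, 0.0352]
ee_rot: [-0.0, 0.492, 0.871, -0.0]
contact_force: [-3.3, 3.3, 3.0]
width: -0.0
```

>>> servo_tool(
  steps=[
    [-0.24,-0.1,0,0,0,-0.25],
    [-0.47,-0.19,0,0,0,-0.5],
    [-0.71,-0.29,0,0,0,-0.75],
    [-0.94,-0.38,0,0,0,-1],
    [-1.18,-0.48,0,0,0,-1.25],
    [-1.42,-0.57,0,0,0,-1.5],
  ],
)

```text
clock: 11.35
position: [0.4932, -0.1219, 0.0352]
ee_rot: [-0.0, 0.481, 0.877, -0.0]
contact_force: [-3.5, 2.4, 2.1]
width: 0.0
```

>>> servo_tool(
  steps=[
    [-0.24,-0.1,0,0,0,-0.25],
    [-0.47,-0.19,0,0,0,-0.5],
    [-0.71,-0.29,0,0,0,-0.75],
    [-0.94,-0.38,0,0,0,-1],
  ],
)

```text
clock: 11.75
position: [0.4934, -0.1229, 0.0352]
ee_rot: [-0.0, 0.473, 0.881, -0.0]
contact_force: [-4.5, 3.4, 2.0]
width: -0.0003
```

>>> servo_tool(
  steps=[
    [-0.24,-0.1,0,0,0,-0.25],
    [-0.47,-0.19,0,0,0,-0.5],
    [-0.71,-0.29,0,0,0,-0.75],
  ],
)

```text
clock: 12.05
position: [0.4943, -0.1241, 0.0353]
ee_rot: [0.001, 0.467, 0.884, -0.0]
contact_force: [-0.2, 0.4, -0.2]
width: -0.0001
```

>>> servo_tool(
  steps=[
    [-0.24,-0.1,0,0,0,-0.25],
    [-0.47,-0.19,0,0,0,-0.5],
    [-0.47,-0.19,0,0,0,-0.5],
  ],
)

```text
clock: 12.35
position: [0.4952, -0.1248, 0.0355]
ee_rot: [0.001, 0.464, 0.886, 0.0]
contact_force: [0.4, -0.3, 0.4]
width: -0.0
```

Run:
```python
from h import *
s=telemetry.get_state(); print(s['clock'],s['position'],s['contact_force'])
np.save('s5.npy',s,allow_pickle=True)
snap('wrist','w5.png');snap('scene','sc5.png')
im=cv2.imread('pics/w5.png'); c=im[130:330,230:512]
cv2.imwrite('pics/w5z.png',cv2.resize(c,None,fx=2.8,fy=2.8,interpolation=cv2.INTER_CUBIC))
```

```text
12.35 [ 0.49521725 -0.12483009  0.0355457 ] [ 0.39301845 -0.25776487  0.36862635]
```

View pics/w5z.png

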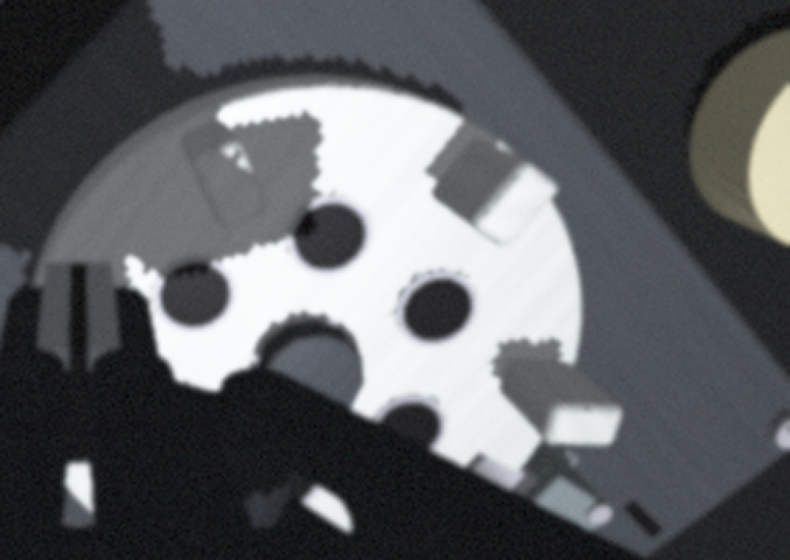

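The catch nose now shows at (500,470), inside the notch, and the drag has gone. I'll feel gently for the stop.

>>> servo_tool(
  steps=[
    [-0.24,-0.1,0,0,0,-0.25],
    [-0.47,-0.19,0,0,0,-0.5],
    [-0.47,-0.19,0,0,0,-0.5],
  ],
)

```text
clock: 12.75
position: [0.4941, -0.1248, 0.0353]
ee_rot: [0.0, 0.46, 0.888, -0.0]
contact_force: [-0.6, 0.8, -0.0]
width: -0.0001
```

>>> servo_tool(
  steps=[
    [-0.24,-0.1,0,0,0,-0.25],
    [-0.24,-0.1,0,0,0,-0.25],
  ],
)

```text
clock: 12.95
position: [0.494, -0.125, 0.0353]
ee_rot: [0.0, 0.458, 0.889, -0.0]
contact_force: [0.1, 0.3, -0.0]
width: 0.0003
```

>>> servo_tool(
  steps=[
    [-0.24,-0.1,0,0,0,-0.25],
    [-0.24,-0.1,0,0,0,-0.25],
  ],
)

```text
clock: 13.15
position: [0.494, -0.1252, 0.0353]
ee_rot: [0.0, 0.456, 0.89, -0.0]
contact_force: [-0.3, 0.5, -0.1]
width: 0.0
```

>>> servo_tool(
  steps=[
    [-0.24,-0.1,0,0,0,-0.25],
    [-0.24,-0.1,0,0,0,-0.25],
  ],
)

```text
clock: 13.35
position: [0.494, -0.1254, 0.0353]
ee_rot: [-0.0, 0.454, 0.891, 0.0]
contact_force: [0.3, 1.0, -0.4]
width: 0.0002
```

>>> servo_tool(
  steps=[
    [-0.24,-0.1,0,0,0,-0.25],
    [-0.24,-0.1,0,0,0,-0.25],
  ],
)

```text
clock: 13.55
position: [0.494, -0.1255, 0.0353]
ee_rot: [-0.0, 0.452, 0.892, 0.0]
contact_force: [-0.7, 1.5, -0.1]
width: -0.0001
```

>>> servo_tool(
  steps=[
    [-0.24,-0.1,0,0,0,-0.25],
    [-0.24,-0.1,0,0,0,-0.25],
  ],
)

```text
clock: 13.75
position: [0.4941, -0.1258, 0.0353]
ee_rot: [-0.0, 0.45, 0.893, 0.0]
contact_force: [-0.3, 2.0, 0.6]
width: -0.0001
```

>>> servo_tool(
  steps=[
    [-0.24,-0.1,0,0,0,-0.25],
    [-0.24,-0.1,0,0,0,-0.25],
  ],
)

```text
clock: 13.95
position: [0.4943, -0.1262, 0.0353]
ee_rot: [-0.0, 0.448, 0.894, -0.0]
contact_force: [-0.3, 1.5, -0.0]
width: 0.0001
```

>>> servo_tool(
  steps=[
    [-0.24,-0.1,0,0,0,-0.25],
    [-0.24,-0.1,0,0,0,-0.25],
  ],
)

```text
clock: 14.15
position: [0.4943, -0.1264, 0.0353]
ee_rot: [-0.0, 0.446, 0.895, -0.0]
contact_force: [-0.7, 1.5, 0.0]
width: 0.0
```

>>> servo_tool(
  steps=[
    [-0.24,-0.1,0,0,0,-0.25],
    [-0.24,-0.1,0,0,0,-0.25],
  ],
)

```text
clock: 14.35
position: [0.4944, -0.1267, 0.0353]
ee_rot: [-0.0, 0.444, 0.896, -0.0]
contact_force: [-0.6, 1.1, -0.1]
width: 0.0003
```

Run:
```python
from h import *
s=telemetry.get_state(); print(s['clock'],s['position'],s['contact_force'])
np.save('s6.npy',s,allow_pickle=True)
snap('wrist','w6.png')
for f in ('5','6'):
    im=cv2.imread(f'pics/w{f}.png'); st=np.load(f's{f}.npy',allow_pickle=True).item()
    # rectify to world plane z=.047 -> top view
    for z,t in ((.047,'l'),(.027,'d')):
        xs=np.linspace(.645,.485,480); ys=np.linspace(-.03,-.19,480)
        Y,X=np.meshgrid(ys,xs); P=np.stack([X,Y,np.full_like(X,z)],-1).reshape(-1,3)
        uv=proj('wrist',P,st).reshape(480,480,2).astype(np.float32)
        o=cv2.remap(im,uv,None,cv2.INTER_CUBIC); cv2.imwrite(f'pics/r{f}{t}.png',o)
a=np.hstack([cv2.imread('pics/r5l.png'),cv2.imread('pics/r6l.png')]); cv2.imwrite('pics/rl.png',cv2.resize(a,(800,400)))
a=np.hstack([cv2.imread('pics/r5d.png'),cv2.imread('pics/r6d.png')]); cv2.imwrite('pics/rd.png',cv2.resize(a,(800,400)))
```

```text
14.35 [ 0.49438897 -0.12672762  0.03526314] [-0.61559666  1.07947032 -0.0883657 ]
```

View pics/rl.png

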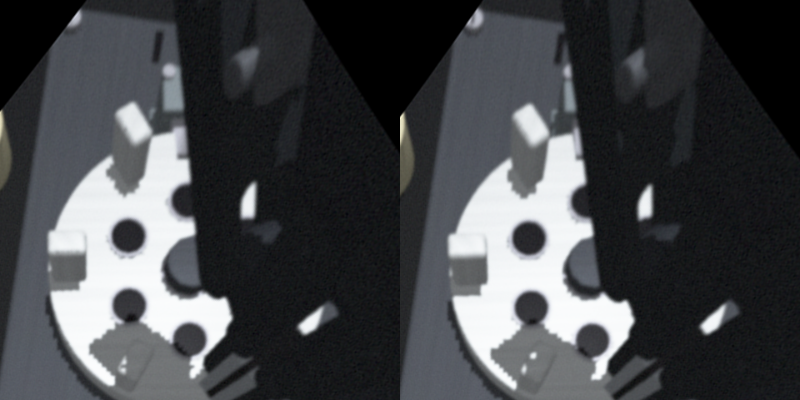

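View pics/rd.png

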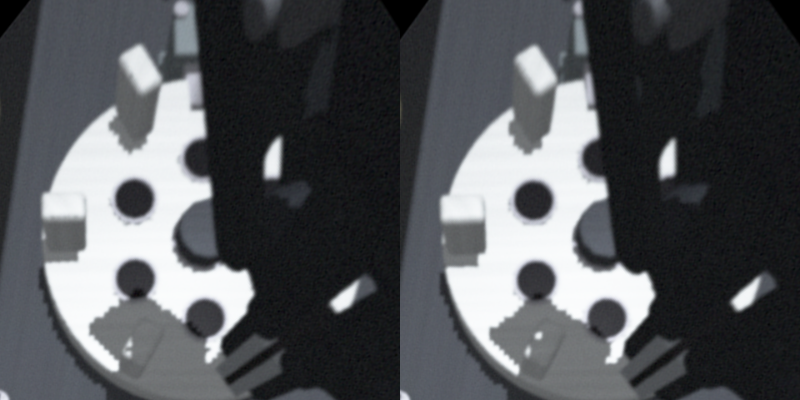

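>>> servo_tool(
  steps=[
    [-0.24,-0.1,0,0,0,-0.25],
    [-0.47,-0.19,0,0,0,-0.5],
  ],
)

```text
clock: 14.6
position: [0.4944, -0.127, 0.0353]
ee_rot: [-0.0, 0.44, 0.898, 0.0]
contact_force: [-0.5, 1.4, 0.8]
width: 0.0001
```

>>> servo_tool(
  steps=[
    [-0.24,-0.1,0,0,0,-0.25],
    [-0.47,-0.19,0,0,0,-0.5],
  ],
)

```text
clock: 14.8
position: [0.4944, -0.1272, 0.0352]
ee_rot: [-0.0, 0.436, 0.9, 0.0]
contact_force: [-0.6, 3.8, 1.6]
width: -0.0001
```

Force is rising from 1.4 to 3.8 N. One more small step to confirm the stop.

>>> servo_tool(
  steps=[
    [-0.24,-0.1,0,0,0,-0.25],
    [-0.47,-0.19,0,0,0,-0.5],
  ],
)

```text
clock: 15.0
position: [0.4943, -0.1273, 0.0352]
ee_rot: [-0.001, 0.433, 0.902, 0.0]
contact_force: [-1.0, 5.5, 2.4]
width: 0.0004
```

>>> servo_tool(
  steps=[
    [1,0.4,0,0,0,0.5],
    [3,1,0,0,0,2],
    [6,2,-5,0,0,4],
    [6,2,-25,0,0,4],
    [6,2,-60,0,0,4],
    [6,2,-95,0,0,4],
    [6,2,-130,0,0,4],
    [6,2,-130,0,0,4],
  ],
)

```text
clock: 15.8
position: [0.4965, -0.1245, 0.1704]
ee_rot: [0.006, 0.464, 0.886, -0.0]
contact_force: [0.4, -0.4, 0.3]
width: -0.0002
```

Run:
```python
from h import *
s=telemetry.get_state(); print(s['clock'],s['position'],s['ee_rot'],s['contact_force'])
psi=2*np.arctan2(s['ee_rot'][2],s['ee_rot'][1]);print(np.degrees(psi))
d=(np.array([.6303,-.2332])-s['position'][:2])*1e3
print(d, d@[np.cos(psi),np.sin(psi)],d@[np.sin(psi),-np.cos(psi)])
```

```text
15.8 [ 0.49652262 -0.12446519  0.17044667] [ 6.46536292e-03  4.64050091e-01  8.85785362e-01 -7.17157008e-05] [ 0.40239954 -0.39515411  0.32711317]
124.70121941398745
[ 133.77738313 -108.73480501] -165.55342022688833 48.08025696489301
```

>>> servo_tool(
  steps=[
    [-28,8,0,0,0,7],
    [-56,16,0,0,0,14],
    [-84,24,0,0,0,21],
    [-112,32,0,0,0,29],
    [-140,40,0,0,0,36],
    [-165.5,48,0,0,0,43.5],
    [-165.5,48,0,0,0,43.5],
    [-165.5,48,0,0,0,43.5],
  ],
)

```text
clock: 16.6
position: [0.626, -0.2313, 0.1638]
ee_rot: [-0.001, 0.759, 0.651, -0.001]
contact_force: [0.3, -0.9, 0.0]
width: 0.0
```

Run:
```python
from h import *
s=telemetry.get_state(); print(s['clock'],s['position'],s['ee_rot'],s['contact_force'])
np.save('s7.npy',s,allow_pickle=True)
snap('wrist','w7.png');snap('top','t7.png')
im=cv2.imread('pics/t7.png'); c=im[115:240,160:325]
cv2.imwrite('pics/t7z.png',cv2.resize(c,None,fx=4.8,fy=4.8,interpolation=cv2.INTER_CUBIC))
im=cv2.imread('pics/w7.png'); cv2.imwrite('pics/w7z.png',cv2.resize(im,(800,600),interpolation=cv2.INTER_CUBIC))
```

```text
16.6 [ 0.62598018 -0.2313189   0.16382901] [-7.50414260e-04  7.58955872e-01  6.51141250e-01 -7.02550252e-04] [ 0.28469995 -0.90473665  0.03291836]
```

View pics/w7z.png

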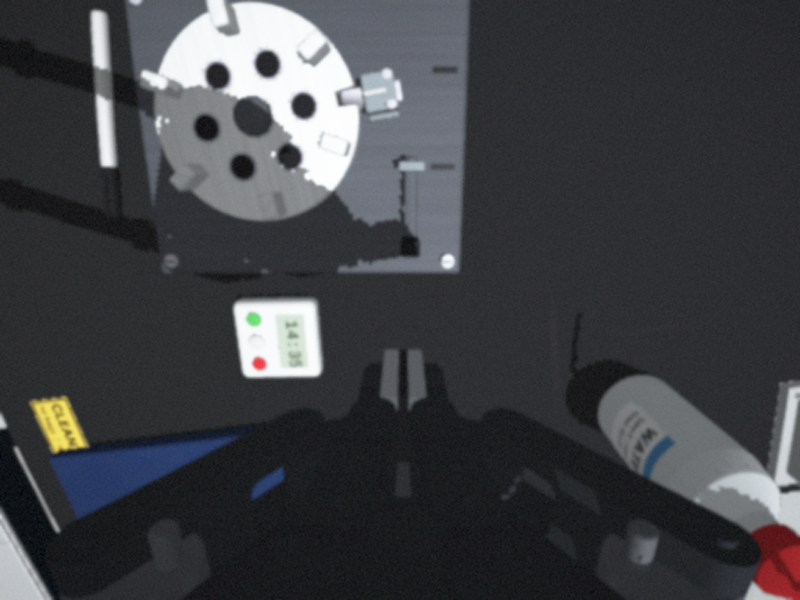

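View pics/t7z.png

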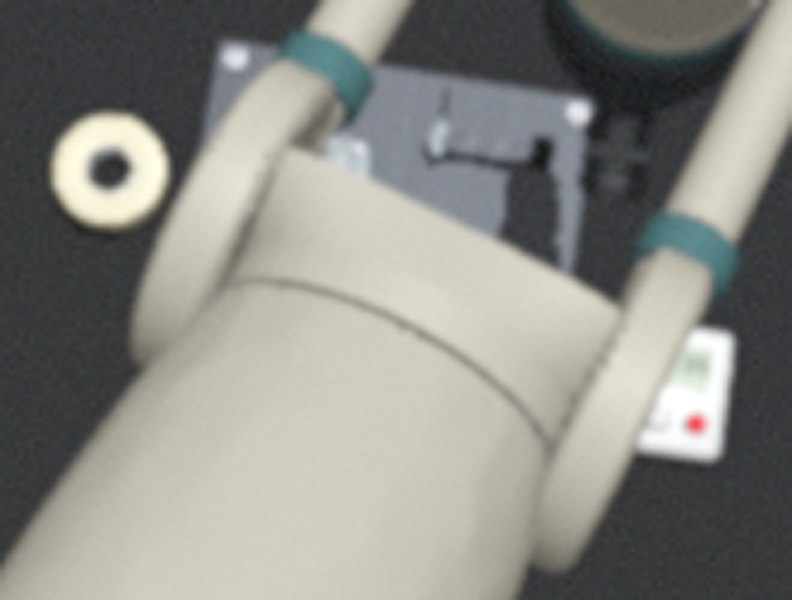

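The catch nose sits in the notch at (348,97) of the 800-wide wrist view and its tail is drawn in to the block. The post is at about (410,244).

Run:
```python
from h import *
s=np.load('s7.npy',allow_pickle=True).item()
W=lambda p,z:at_z('wrist',[[(p[0]+.5)*.64-.5,(p[1]+.5)*.64-.5]],z,s)[0]
print('post top',W((410,241),.046),W((410,246),.046),'guide',W((412,166),.029))
im=cv2.imread('pics/w7.png'); c=im[80:190,190:310]
cv2.imwrite('pics/w7p.png',cv2.convertScaleAbs(cv2.resize(c,None,fx=5,fy=5,interpolation=cv2.INTER_CUBIC),alpha=2,beta=20))
s=telemetry.get_state(); p=s['position'];print(p)
psi=2*np.arctan2(s['ee_rot'][2],s['ee_rot'][1]);print(np.degrees(psi))
for P in [(.6303,-.2332)]:
    d=(np.array(P)-p[:2])*1e3
    print(d@[np.cos(psi),np.sin(psi)],d@[np.sin(psi),-np.cos(psi)])
```

```text
post top [ 0.63465706 -0.20145793  0.046     ] [ 0.6341924  -0.20458356  0.046     ] guide [ 0.64285651 -0.1567691   0.029     ]
[ 0.62538738 -0.23041212  0.16460999]
81.27961249944144
-2.010840704739359 5.278504651600988
```

View pics/w7p.png

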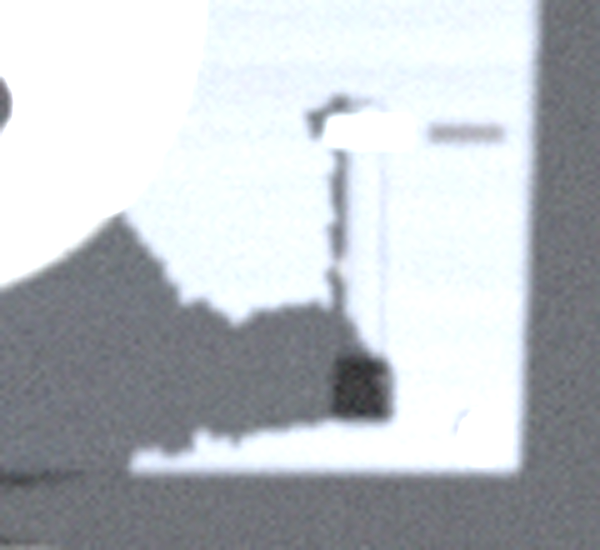

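>>> servo_tool(
  steps=[
    [-3,5,20,0,0,0],
    [-3,5,45,0,0,0],
    [-3,5,70,0,0,0],
    [-3,5,90,0,0,0],
    [-3,5,100,0,0,0],
    [-3,5,100,0,0,0],
  ],
)

```text
clock: 17.3
position: [0.6294, -0.2337, 0.0641]
ee_rot: [-0.001, 0.759, 0.651, -0.001]
contact_force: [-0.1, -1.0, 0.8]
width: -0.0001
```

>>> servo_tool(
  steps=[
    [0,0,8,0,0,0],
    [0,0,16,0,0,0],
    [0,0,24,0,0,0],
    [0,0,29,0,0,0],
    [0,0,29,0,0,0],
  ],
)

```text
clock: 17.8
position: [0.6303, -0.2343, 0.0353]
ee_rot: [-0.001, 0.759, 0.651, -0.0]
contact_force: [-0.3, -0.4, -0.7]
width: -0.0001
```

>>> servo_tool(
  steps=[
    [1,0,0,0,0,0],
    [2,0,0,0,0,0],
    [3,0,0,0,0,0],
    [4,0,0,0,0,0],
    [5,0,0,0,0,0],
    [6,0,0,0,0,0],
    [7,0,0,0,0,0],
    [8,0,0,0,0,0],
  ],
)

```text
clock: 18.6
position: [0.6321, -0.2266, 0.0363]
ee_rot: [0.0, 0.759, 0.651, -0.0]
contact_force: [0.2, -0.3, -0.3]
width: -0.0002
```

>>> servo_tool(
  steps=[
    [1,0,0,0,0,0],
    [2,0,0,0,0,0],
    [3,0,0,0,0,0],
    [4,0,0,0,0,0],
    [5,0,0,0,0,0],
    [6,0,0,0,0,0],
    [7,0,0,0,0,0],
    [8,0,0,0,0,0],
  ],
)

```text
clock: 19.4
position: [0.6333, -0.2189, 0.0363]
ee_rot: [0.0, 0.759, 0.651, -0.0]
contact_force: [-0.9, -1.8, -0.8]
width: -0.0003
```

>>> servo_tool(
  steps=[
    [1,0,0,0,0,0],
    [2,0,0,0,0,0],
    [3,0,0,0,0,0],
    [4,0,0,0,0,0],
    [5,0,0,0,0,0],
    [6,0,0,0,0,0],
    [7,0,0,0,0,0],
    [8,0,0,0,0,0],
  ],
)

```text
clock: 20.2
position: [0.6346, -0.2108, 0.0363]
ee_rot: [0.0, 0.759, 0.651, -0.0]
contact_force: [-0.7, -2.8, -0.9]
width: 0.0002
```

>>> servo_tool(
  steps=[
    [1,0,0,0,0,0],
    [2,0,0,0,0,0],
    [3,0,0,0,0,0],
    [4,0,0,0,0,0],
    [5,0,0,0,0,0],
    [6,0,0,0,0,0],
    [7,0,0,0,0,0],
    [8,0,0,0,0,0],
  ],
)

```text
clock: 21.0
position: [0.6358, -0.2029, 0.0363]
ee_rot: [0.0, 0.759, 0.651, 0.0]
contact_force: [0.6, -2.0, 0.7]
width: 0.0001
```

>>> servo_tool(
  steps=[
    [1,0,0,0,0,0],
    [2,0,0,0,0,0],
    [3,0,0,0,0,0],
    [4,0,0,0,0,0],
    [5,0,0,0,0,0],
    [6,0,0,0,0,0],
    [7,0,0,0,0,0],
    [8,0,0,0,0,0],
  ],
)

```text
clock: 21.8
position: [0.637, -0.195, 0.0363]
ee_rot: [0.0, 0.759, 0.651, -0.0]
contact_force: [-0.3, -1.9, 0.5]
width: 0.0002
```

>>> servo_tool(
  steps=[
    [1,0,0,0,0,0],
    [2,0,0,0,0,0],
    [3,0,0,0,0,0],
    [4,0,0,0,0,0],
    [5,0,0,0,0,0],
    [6,0,0,0,0,0],
    [7,0,0,0,0,0],
    [8,0,0,0,0,0],
  ],
)

```text
clock: 22.6
position: [0.6382, -0.1871, 0.0363]
ee_rot: [0.0, 0.759, 0.651, 0.0]
contact_force: [0.8, -2.1, 0.5]
width: 0.0002
```

>>> servo_tool(
  steps=[
    [0.5,0,0,0,0,0],
    [1,0,0,0,0,0],
    [1.5,0,0,0,0,0],
    [2,0,0,0,0,0],
    [2.5,0,0,0,0,0],
    [3,0,0,0,0,0],
  ],
)

```text
clock: 23.2
position: [0.6387, -0.1842, 0.0363]
ee_rot: [0.0, 0.759, 0.651, -0.0]
contact_force: [0.4, -2.8, -0.6]
width: 0.0003
```

>>> servo_tool(
  steps=[
    [0.3,0,0,0,0,0],
    [0.6,0,0,0,0,0],
    [0.9,0,0,0,0,0],
    [1.2,0,0,0,0,0],
  ],
)

```text
clock: 23.6
position: [0.6388, -0.183, 0.0363]
ee_rot: [0.0, 0.759, 0.651, -0.0]
contact_force: [0.5, -2.0, -1.0]
width: -0.0001
```

>>> servo_tool(
  steps=[
    [0.3,0,0,0,0,0],
    [0.6,0,0,0,0,0],
    [0.9,0,0,0,0,0],
    [1.2,0,0,0,0,0],
  ],
)

```text
clock: 24.0
position: [0.639, -0.1821, 0.0363]
ee_rot: [0.0, 0.759, 0.651, -0.0]
contact_force: [0.4, -3.3, -1.4]
width: 0.0001
```

>>> servo_tool(
  steps=[
    [0.3,0,0,0,0,0],
    [0.6,0,0,0,0,0],
    [0.9,0,0,0,0,0],
  ],
)

```text
clock: 24.3
position: [0.6391, -0.182, 0.0364]
ee_rot: [0.001, 0.759, 0.651, -0.001]
contact_force: [0.5, -5.7, -0.8]
width: -0.0003
```

>>> servo_tool(
  steps=[
    [0.3,0,0,0,0,0],
    [0.6,0,0,0,0,0],
    [0.6,0,0,0,0,0],
  ],
)

```text
clock: 24.6
position: [0.6391, -0.182, 0.0364]
ee_rot: [0.001, 0.759, 0.651, -0.001]
contact_force: [-0.8, -7.4, -0.4]
width: 0.0003
```

Hard stop at 7.4 N. By the model the finger is at base y of about −56 mm, which matches home. I'll back off and check by camera.

>>> servo_tool(
  steps=[
    [-2,0,0,0,0,0],
    [-6,0,0,0,0,0],
    [-15,0,-5,0,0,0],
    [-20,0,-30,0,0,0],
    [-30,0,-65,0,0,0],
    [-45,0,-100,0,0,0],
    [-60,0,-130,0,0,0],
    [-60,0,-130,0,0,0],
  ],
)

```text
clock: 25.4
position: [0.6324, -0.2429, 0.1722]
ee_rot: [0.005, 0.76, 0.65, 0.002]
contact_force: [0.1, -0.0, 0.2]
width: 0.0002
```

Run:
```python
from h import *
s=telemetry.get_state(); print(s['clock'],s['position'],s['ee_rot'],s['contact_force'])
np.save('s8.npy',s,allow_pickle=True)
snap('wrist','w8.png')
im=cv2.imread('pics/w8.png'); cv2.imwrite('pics/w8z.png',cv2.resize(im[0:300],(800,469),interpolation=cv2.INTER_CUBIC))
c=im[0:190,120:330]
cv2.imwrite('pics/w8p.png',cv2.convertScaleAbs(cv2.resize(c,None,fx=3.1,fy=3.1,interpolation=cv2.INTER_CUBIC),alpha=1.5,beta=20))
```

```text
25.4 [ 0.63237895 -0.24287887  0.17219412] [0.00497171 0.75958735 0.65038374 0.00182429] [ 0.06367221 -0.01165116  0.23310138]
```

View pics/w8p.png

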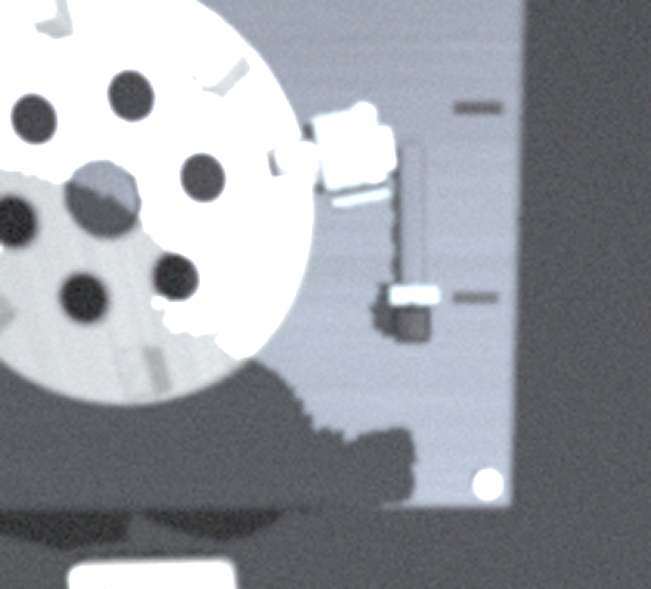

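Run:
```python
from h import *
s7=np.load('s7.npy',allow_pickle=True).item();s8=telemetry.get_state()
snap('wrist','w9.png');print(s8['position'])
s=np.load('s8.npy',allow_pickle=True).item()
t=np.radians(-8.8);R=np.array([[np.cos(t),np.sin(t)],[-np.sin(t),np.cos(t)]])
f=lambda uv,z,st:(R@(at_z('wrist',[uv],z,st)[0][:2]-[.550,-.1115])*1e3).round(1)
p7=lambda x,y:[190+(x+.5)/5-.5,80+(y+.5)/5-.5]; p8=lambda x,y:[120+(x+.5)/3.1-.5,(y+.5)/3.1-.5]
print('post before',f(p7(361,388),.046,s7),'guide',f(p7(370,130),.029,s7))
print('post after',f(p8(413,323),.046,s),'guide',f(p8(413,294),.029,s),'screw',f(p8(488,484),.013,s))
for q in ['lock_post','lock','turntable_disc']:
    for a in spotter.outline_of(q,'wrist')[:1]: print(q,a['conf'],a['rect'])
```

```text
[ 0.63115551 -0.24111581  0.16939782]
post before [ 97. -79.] guide [ 98.8 -30.1]
post after [ 98.  -39.5] guide [ 98.  -30.1] screw [125.  -95.5]
lock_post 0.95 [250.2, 50.3, 11.3, 61.7]
lock 0.81 [251.5, 46.2, 11.7, 68.6]
turntable_disc 0.63 [82.1, 3.3, 142.6, 127.6]
```

Run:
```python
from h import *
print(sign_off())
```

```text
the job is handed in; nothing more can be done
None
```

The notch is at the index line with the catch in it, and the lock slide is home. I handed the job in at about 26 s of robot time, and the sign-off gave no verdict.

**Disc:** I turned it about 100° counter-clockwise with the closed fingertips on one lug, at roughly 3–5 N. The drag fell to zero as the catch dropped in. I then pushed on gently, felt the hard stop at about 6 N, eased off and lifted clear. The wrist picture shows the catch nose in the notch.

**Lock:** I pushed the post towards the base's +y at about 2–3 N until it stopped hard at about 7 N. The camera then put the post at base y −39.5 mm, which is exactly the home position. The slide's bar has passed behind the catch tail. At the end the fingers were about 17 cm above the worktop and touching nothing.

**Not fully checked:**
- **Lock travel:** measured start to end by camera it came out about 40 mm instead of 42. My camera reading of the open post was 2.5 mm from the stated position, and the final position agrees with both the camera and the finger position.
- **Notch angle:** the arm blocked part of the view, so I only estimated it from the lugs, at about 1°. That matches the index line.
- **Things around the turntable:** I took no final picture of all of them. The arm stayed clear of them.

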